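# Latch a printing jig board into the press nest

### The arm

A 6-joint arm with a two-finger parallel gripper is mounted at the origin on the work surface. World frame = base frame: x ahead of the robot, y to its left, z up, the work surface at z = 0. Lengths are in m, angles in rad, forces in N, time in s.
With the tool pointing down it reaches from about 0.375 to 0.925 m from the base axis. Payload 5.7 kg.
Tool frame: the origin (TCP) lies at the very end of the fingers, on their centre line; the grasp point (between the pads) lies 19 mm behind it; z points along the fingers, y is the direction in which the jaws open and shut (so a half turn about z gives the same grasp; the last joint's range is limited). The gripper opens to 88 mm and grips with 3 to 60 N. Pads are 20 mm wide; open, the fingers measure 115 mm over their backs; the gripper's body (75 mm by 178 mm) begins 61 mm behind the grasp point.
Start: joints at [-1.251, 0.359, 1.51, -0, 1.272, -0.115], TCP at [0.253, -0.544, 0.223] pointing down, gripper open.
Joint ranges: [-2.97, 2.97], [-1.01, 2.36], [0.21, 2.38], [-0.96, 4.11], [0.2, 2.71], [-2.98, 2.98]. Speed limits (rad/s): [2.39, 2.39, 3.14, 3.14, 3.14, 3.14].

### API

Orientations are given as a rotation vector (axis times angle).
In Python, from rig import monitor, eyes, env, nets gives the robot as it stands. The module is installed in compiled form; this text tells all that it offers.
- The arm moves only by the tool arm_command, never from a script. Its argument "commands" is a list of rows, each a list of 7 numbers: the shift along the tool's x, y, z in mm, then the turn, a rotation vector about the tool's x, y, z in units of 8 degrees (1.0 is 8 degrees), then the opening, from 0 (shut) to 1 (fully open). A call has 1 to 5 rows; each row is the pose to reach, as a shift and turn from the pose measured when the call began, along the tool's axes at that moment; what a row does not reach only later rows make up. A row lasts 1/10 s, in which the tool goes at most 50 mm and 8.59 degrees, less where a joint would pass 70% of its speed; a pose out of reach is approached as far as the arm can. A call with a gripper value outside its range is refused whole. The fingers move at their own pace and stop on an object; "force" is the grip in N (left out, the last holds). Time passes only in rows, so rows that repeat a pose let the fingers close. It gives the time, the measured TCP pose, the force and the opening at its end, in the units of the state.
- monitor.observe(): the state, without advancing time (a new reading comes with each control period).
- eyes.snapshot(name): name is "scene" or "top" or "wrist"; returns the picture (400x640x3 uint8, red, green, blue); there is no depth.
- eyes.camera_info(name): a dict with "vertical_fov" (degrees; the focal length in pixels is half the picture's height over the tangent of half this angle, whatever the lens; pixels are square), "cx", "cy" (the principal point, pixels), "dist" ([k1, k2, p1, p2, k3] as OpenCV has them; the pictures are not rectified), "extrinsics" (4x4, takes a point from world to camera coordinates). Camera axes: x right, y up, looking along -z (the intrinsics and any distortion apply to the point x, -y, -z); pixel columns grow to the right and rows downward; lengths in m; the calibration is good to about 2 mm. A picture is of the moment at which its call begins: read the wrist's pose just before it. camera_info takes no time and is no camera call; for the wrist camera it gives the pose at the moment of the call.
- env.close_job(): hands the job in, once; it reports no verdict.
Trained networks look in the newest picture that a camera, given by its name, has taken for a name from the list of things; names that differ only in an ending like _2 or _b are one class to them, and where a whole thing is asked for, a point or a joint stands for the part that bears it (a point fixed in the world has none). Each returns a list of dicts, best first, with "confidence" (0 to 1); they miss things now and then, are a little off and sometimes report something else, mostly with a low value. They report only what shows in the picture. A call takes as long as a camera call.
- nets.boxes_of(thing, camera): "box" ([left, top, width, height] as shares, 0 to 1, of the picture: columns of its width, rows of its height, round what is visible of it).
- nets.pinpoint(thing, camera): "centre" ([column, row] as shares, 0 to 1, of the picture: columns of its width, rows of its height: a listed point, or the origin of a listed thing).
The state is a dict: "clock": time; "joint_pos": joint angles; "qd": joint speeds; "tau": joint torques, N m; "tool_pos": TCP position; "orientation": TCP orientation; "contact_force": force on the tool from outside, world axes, zero at the start; "moment": the same for the moment, N m; "gripper_width": finger opening in m.
Only numpy, scipy, OpenCV 4.12 (cv2) and the standard library are available. Lean on these libraries where they do the work, as an engineer would, in place of code of your own. Each camera call takes 0.05 s, during which the arm holds its last target.

### The job

Pick up the white jig board by its wooden grip, lay it on the open end of the aluminium press nest and slide it in so that its front edge lifts the red gravity catch, then gently on against the spring buffer until the catch drops shut behind it; let go so that the board stays locked there. Do not ram the buffer or force the board, keep the gripper off the nest and its catch, and leave the ink jar, tape roll and wooden block where they are.

Things in the scene. Friction and masses are not known exactly. Their poses are not given: they have to be found in the camera images.
- board: White jig board, 110 (x) x 140 (y) x 18 mm thick, about 0.35 kg, black disc on top and across its middle an upright wooden grip bar, 14 (x) x 60 (y) mm, 18 to 52 mm above the underside. Origin: centre of underside, below the grip; z up. Starts flat on the table right of the nest, x within 0.7 rad of the nest's x. Leading edge at x = +55 mm, trailing edge at -55 mm.
- dock: Press nest, fixed to the table; the board is pushed in along its +x; z up. Origin: on the table under the home board's centre (nominal). Aluminium bed, top at z = 10 mm, x -230 to +85 mm, open at the -x end. Side rails x -100 to +55 mm, inner faces y = +-72.5 mm, tops z = 32 mm. A steel head, bolted along the bed, carries catch and buffer; its setting along x is not measured.
- mouth (a point): Point on the bed's top, on the centreline at nest x = -186 mm: a board laid down with its origin here lies wholly before the catch's pin. Ahead of it, from nest x = -147 to -100 mm, flared cheeks narrow from 13 mm extra room each side to the rails' 2.5 mm each side.
- lips (a point): Point on the centreline, 32 mm above the table at nest x = +20 mm. Here, for nest x -10 to +50 mm, lips reach 6 mm inwards over the board's side edges, their undersides 32 mm above the table (4 mm over a board lying on the bed). So the board cannot be lowered in; it must slide in along x on the bed.
- catch_ref (a point): Middle of the catch's hinge pin for the head at mid setting: nest (-105, +50, 39) mm. The true pin and the buffer are both shifted by one unknown amount, up to 12 mm towards +x or -x. Pin along y, 7 mm thick, from nest y = +40 to a post at y = +97 mm, 46 mm tall. Red arm 16 mm wide, 8 thick, 51 long, slopes down from the pin to +x; its tip is 5 mm above the bed.
- catch (a joint): Angle of the red gravity catch (rad): 0 shut, 0.27 riding on the board's top, grows as it rises. 0.16 kg, swings freely. At mid setting the board's leading top edge meets it with the board's origin near nest x = -145 mm, and it drops behind the trailing edge when the origin reaches x = 0; both move with the unknown head shift.
- buffer (a joint): How far the rubber-faced spring buffer at the far end is pressed in (m): 0 free, solid stop at 0.014; 2 N per mm. The board meets it 4 mm before the catch drops, so the catch drops at 8 N of buffer force, plus 2 to 6 N of sliding friction; over 10 mm (20 N) is ramming. Once let go, the board springs back 2 to 7 mm against the catch and stays.
- jar: Green ink jar with yellow cap, 68 mm across, 85 mm tall, left of the nest. Origin: centre of its underside. Leave alone.
- tape: Roll of blue tape lying flat, 84 mm across, 24 mm high. Origin: centre of its underside. Leave alone.
- block: Dark wooden block 100 x 50 x 30 mm, to the right. Origin: centre of its underside. Leave alone.

How it is judged:
On the way:
1. the board, lying on the bed between the rails, has lifted the catch and runs under it (value of joint catch above 0.15 rad and x of board in the frame of dock between -0.14 and -0.025 m and z of board in the frame of dock below 0.014 m and y of board in the frame of dock between -0.008 and 0.008 m), for 0.2 s.
At the end, for the whole second after the job is handed in: Board flat on the bed (underside within 4 mm), square within 0.08 rad, within 8 mm of the centreline and 20 mm of the nest origin along x; catch shut behind it (under 0.06 rad); released, at rest; jar, tape and block within 30 mm of their starts (value of joint catch below 0.06 rad and x of board in the frame of dock between -0.02 and 0.02 m and angle between the x axis of board and the x axis of dock, either way round below 0.08 rad and angle between board's own z axis and vertical below 0.04 rad and linear speed of board below 0.01 m/s and distance of each of jar, tape, block from where it was at the start of the episode below 0.03 m and z of board in the frame of dock below 0.014 m and y of board in the frame of dock between -0.008 and 0.008 m); the robot touches nothing.
It fails at once if the buffer is rammed (pressed in more than 10 mm, 20 N) (value of joint buffer above 0.01 m).
It fails at once if the board is forced against the nest (over 60 N) while sliding in, past its mouth (contact force between board and dock above 60 N and x of board in the frame of dock above -0.165 m).
It fails at once if the gripper or arm touches the nest or its catch (over 2 N) (contact force between any of the fingers, the arm and dock above 2 N).
It fails at once if the jar, tape or block is disturbed (moved over 30 mm) (distance of any of jar, tape, block from where it was at the start of the episode above 0.03 m).
It also fails if it takes over 67 s, if anything falls off the work surface, if the arm or the gripper's body presses on something with over 40 N, if the wrist force passes 120 N, or if a joint passes its speed limit or range.

## Working session

There is one attempt and no reset: what is moved stays moved. The work goes in short steps, Python scripts to look and compute and a tool call to move; the robot and the scene stay as the last step left them, time stands still between calls to the robot, and variables do not carry over. Pictures are saved under pics/ and viewed, and the job is handed in when it is done.

Besides the shell and the picture viewer there is one more tool, called after "Emit:" in YAML: its name, and indented under it one key for each argument. arm_command: Moves the arm, as the interface text tells. Its arguments: {"type":"object","properties":{"commands":{"type":"array"},"force":{"type":"number"}},"required":["commands"]}

```bash
mkdir -p pics
cat > h.py <<'E'
import numpy as np, cv2
from scipy.spatial.transform import Rotation as R
from rig import monitor, eyes, env, nets
def cam(n):
    i=eyes.camera_info(n); f=200/np.tan(np.radians(i['vertical_fov'])/2)
    K=np.array([[f,0,i['cx']],[0,f,i['cy']],[0,0,1.]])
    E=np.diag([1,-1,-1,1.])@np.array(i['extrinsics'])
    return K,np.array(i['dist'],float),E
def ray(c,uv,z):
    K,d,E=c
    p=cv2.undistortPoints(np.array([[uv]],float),K,d)[0,0]
    Rm=E[:3,:3];o=-Rm.T@E[:3,3];v=Rm.T@np.array([p[0],p[1],1]);return o+v*(z-o[2])/v[2]
def proj(c,P):
    K,d,E=c
    return cv2.projectPoints(np.array(P,float).reshape(-1,3),cv2.Rodrigues(E[:3,:3])[0],E[:3,3],K,d)[0].reshape(-1,2)
def snap(n,f):
    im=eyes.snapshot(n);cv2.imwrite('pics/'+f,im[:,:,::-1]);return im
E
python3 - <<'E'
from h import *
print(monitor.observe())
for n in('top','scene','wrist'):
    c=cam(n);print(n,c[0][0,0],c[1],-c[2][:3,:3].T@c[2][:3,3]);snap(n,n+'0.png')
    for t in('board','dock','mouth','lips','catch_ref','jar','tape','block'):
        for r in nets.pinpoint(t,n)[:2]:
            u=np.array(r['centre'])*[640,400];print(t,r['confidence'],u.round(1),ray(c,u,{'mouth':.01,'lips':.032,'catch_ref':.039}.get(t,0)).round(4))
print(monitor.observe()['clock'])
E
```

```text
{'clock': 0.0, 'joint_pos': array([-1.25107769e+00,  3.59515727e-01,  1.51139544e+00, -4.09318752e-05,
        1.27250232e+00, -1.15139324e-01]), 'qd': array([-0.00016183,  0.00024941, -0.00039978,  0.00045238, -0.00054169,
        0.00066696]), 'tau': array([-1.47430845e-03, -5.15379846e+01, -2.70723867e+01,  6.68540038e-02,
        3.45131045e-02, -1.45333674e-04]), 'tool_pos': array([ 0.25251336, -0.54353222,  0.22181729]), 'orientation': array([-3.06585591e+00, -6.77332516e-01,  3.52969327e-04]), 'contact_force': array([ 0.5599554 , -0.01989389,  1.10605189]), 'moment': array([-0.0191399 ,  0.01928317,  0.01518184]), 'gripper_width': 0.08770154221726402}
top 486.74001042632364 [-0.01540077  0.          0.          0.          0.        ] [ 0.4966339  -0.03987805  1.58195105]
board 0.78 [402.7 233.6] [ 0.4921 -0.2752  0.    ]
dock 0.84 [285.7 191.6] [0.6245 0.1065 0.    ]
mouth 0.75 [293.3 247.5] [0.4435 0.078  0.01  ]
lips 0.77 [277.8 183.9] [0.6464 0.1292 0.032 ]
catch_ref 0.79 [268.2 224.4] [0.5165 0.1565 0.039 ]
jar 0.89 [207.7 225. ] [0.5127 0.3582 0.    ]
tape 0.6 [401.4 161
[... 174 characters left out ...]
19459 -0.03953408  1.32747826]
board 0.58 [251.9 185.9] [ 0.4977 -0.2708  0.    ]
dock 0.58 [374.2 224.3] [0.6354 0.1154 0.    ]
dock 0.52 [446.  187.6] [ 0.5014  0.3519 -0.    ]
mouth 0.84 [364.1 169.1] [0.4379 0.0913 0.01  ]
lips 0.58 [248.1 254. ] [ 0.752  -0.2579  0.032 ]
lips 0.56 [378.4 223.7] [0.6503 0.1242 0.032 ]
catch_ref 0.89 [387.7 182.1] [0.5066 0.1603 0.039 ]
catch_ref 0.26 [251.8 187.1] [ 0.5269 -0.264   0.039 ]
jar 0.91 [446.1 188.9] [ 0.5064  0.3515 -0.    ]
tape 0.86 [246.9 252.3] [ 0.732  -0.2674  0.    ]
block 0.86 [196.1 181.5] [ 0.4814 -0.4546  0.    ]
wrist 278.13239052343977 [0.0077874 0.        0.        0.        0.       ] [ 0.32045946 -0.51266454  0.38534983]
1.35
```

View pics/top0.png

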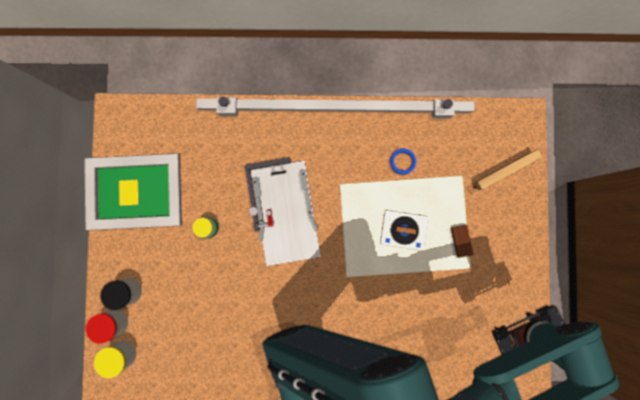

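View pics/scene0.png

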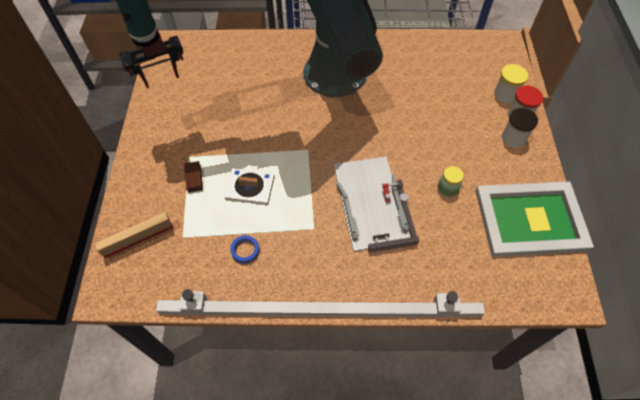

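```bash
cd pics; python3 -c "
import cv2
a=cv2.imread('top0.png')[120:290,230:450];cv2.imwrite('topc.png',cv2.resize(a,None,fx=3.6,fy=3.5,interpolation=2))"
```

```text
(no output)
```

View pics/topc.png

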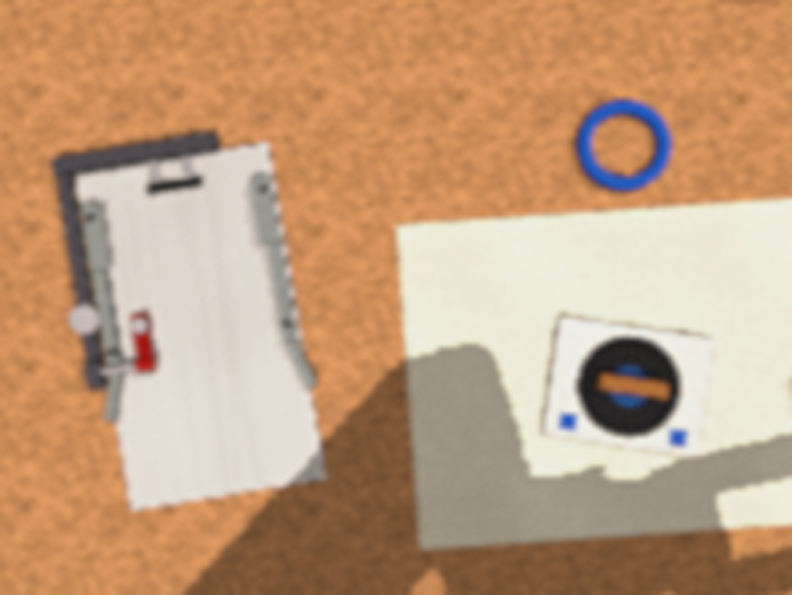

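The top view shows the nest at about (285,205) px with its red catch at (268,217). The board is at (403,232), with the grip running left to right and its blue marks on the near side. I'll fit rough poses from corners first.

Run:
```python
from h import *
c=cam('top')
f=lambda p:(230+(p[0]+.5)/3.6-.5,120+(p[1]+.5)/3.5-.5)
b=[ray(c,f(p),.01)[:2] for p in[(75,177),(268,143),(325,480),(132,510)]]
b=np.array(b);print(b.round(4)); TL,TR,BR,BL=b
for d in (TL-BL,TR-BR):print(np.linalg.norm(d),np.arctan2(d[1],d[0]))
for d in (TL-TR,BL-BR):print(np.linalg.norm(d),np.arctan2(-d[0],d[1]))
k=[ray(c,f(p),.018)[:2] for p in[(558,315),(712,337),(700,460),(543,435)]]
k=np.array(k);TL,TR,BR,BL=k;print(k.mean(0))
for d in (TL-BL,TR-BR):print(np.linalg.norm(d),np.arctan2(d[1],d[0]))
for d in (TL-TR,BL-BR):print(np.linalg.norm(d),np.arctan2(-d[0],d[1]))
s=monitor.observe();print(R.from_rotvec(s['orientation']).as_matrix().round(3))
```

```text
[[ 0.6921  0.2214]
 [ 0.7258  0.0475]
 [ 0.4149 -0.008 ]
 [ 0.3855  0.1638]]
0.31197983551876723 0.1856379752185545
0.3159004829364376 0.17654158803056857
0.1770802675502203 0.19173398435868927
0.17422641867560443 0.16940492617821248
[ 0.50342209 -0.27725989]
0.11076436080924427 -0.11657969851610797
0.11310355971405626 -0.09589115062243568
0.13892584232492108 -0.13484319543415832
0.14132577309167116 -0.15091935916101878
[[ 0.907  0.421 -0.   ]
 [ 0.421 -0.907  0.   ]
 [ 0.    -0.    -1.   ]]
```

```bash
cat >> h.py <<'E'
def go(x,y,z,psi):
    s=monitor.observe();T=R.from_rotvec(s['orientation']).as_matrix()
    G=np.array([[np.cos(psi),np.sin(psi),0],[np.sin(psi),-np.cos(psi),0],[0,0,-1]])
    d=T.T@(np.array([x,y,z])-s['tool_pos'])*1000
    w=R.from_matrix(T.T@G).as_rotvec()/np.radians(8)
    print('t',round(s['clock'],2),'pos',s['tool_pos'].round(4),'F',s['contact_force'].round(1),'w',round(s['gripper_width'],4),'| row',d.round(1),w.round(3))
E
python3 - <<'E'
from h import *
go(.503,-.277,.18,1.446)
E
```

```text
t 1.35 pos [ 0.2527 -0.5441  0.2226] F [-0.6  0.3  0.5] w 0.0879 | row [ 339.5 -136.9   42.6] [-1.000e-03 -0.000e+00 -7.242e+00]
```

Emit:
arm_command:
  commands:
    - [339.5, -137, 42, 0, 0, -7.24, 1]
    - [339.5, -137, 42, 0, 0, -7.24, 1]
    - [339.5, -137, 42, 0, 0, -7.24, 1]
    - [339.5, -137, 42, 0, 0, -7.24, 1]
    - [339.5, -137, 42, 0, 0, -7.24, 1]

```text
clock: 1.85
tool_pos: [0.4236, -0.3614, 0.1941]
orientation: [2.601, 1.761, 0.0]
contact_force: [0.9, -1.1, -0.0]
gripper_width: 0.0881
```

Run:
```python
from h import *
go(.503,-.277,.18,1.446)
```

```text
t 1.85 pos [ 0.4236 -0.3614  0.1941] F [ 0.9 -1.1 -0. ] w 0.0881 | row [107.9  42.4  14.2] [ 4.00e-03  1.00e-03 -1.83e+00]
```

Emit:
arm_command:
  commands:
    - [108, 42.5, 14, 0, 0, -1.83, 1]
    - [108, 42.5, 14, 0, 0, -1.83, 1]
    - [108, 42.5, 14, 0, 0, -1.83, 1]
    - [108, 42.5, 14, 0, 0, -1.83, 1]

```text
clock: 2.25
tool_pos: [0.5047, -0.2745, 0.1798]
orientation: [-2.352, -2.083, -0.001]
contact_force: [-0.2, -0.8, -0.7]
gripper_width: 0.0878
```

Run:
```python
from h import *
go(.503,-.277,.18,1.446)
c=cam('wrist');im=snap('wrist','w1.png')
r=nets.pinpoint('board','wrist')
for q in r[:2]:
    u=np.array(q['centre'])*[640,400];print(q['confidence'],u,ray(c,u,0))
```

```text
t 2.25 pos [ 0.5047 -0.2745  0.1798] F [-0.2 -0.8 -0.7] w 0.0878 | row [-2.7 -1.4 -0.2] [ 0.003 -0.004  0.027]
0.82 [323.52 188.12] [ 5.07643401e-01 -2.78008317e-01  5.55111512e-17]
```

View pics/w1.png

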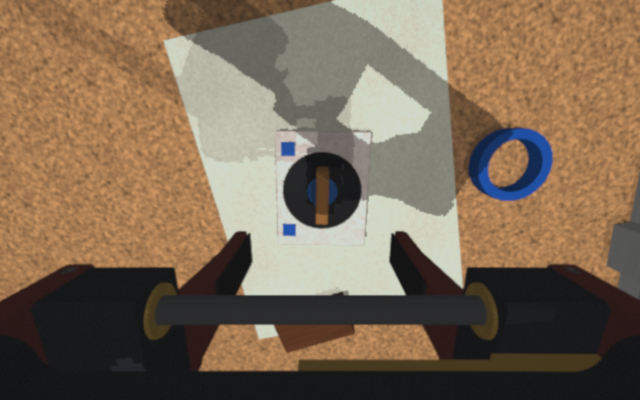

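The wrist view shows the board centred at about (322,188) px with the grip bar upright in the image between the fingers. The tape is at (511,163), and the block is behind the gripper at (315,335).

Run:
```python
from h import *
c=cam('wrist');im=cv2.imread('pics/w1.png')
k=np.array([ray(c,p,.018)[:2] for p in[(276,130.5),(371.5,131),(364.5,244.5),(277,243)]])
print(k.round(4),k.mean(0))
a,b,d,e=k
for v in(b-a,d-e):print(np.linalg.norm(v),np.arctan2(v[1],v[0]))
for v in(a-e,b-d):print(np.linalg.norm(v),np.arctan2(v[1],v[0])+np.pi/2)
sub=im[140:240,275:375].astype(int)
m=(sub[:,:,2]>sub[:,:,0]+30)&(sub[:,:,2]<235)&(sub[:,:,2]>70)
n,l,st,ce=cv2.connectedComponentsWithStats(m.astype(np.uint8));i=1+st[1:,4].argmax();print(st[i],ce[i])
cv2.imwrite('pics/w1c.png',cv2.resize(im[115:260,260:390],None,fx=4.5,fy=4,interpolation=2))
```

```text
[[ 0.4611 -0.2038]
 [ 0.568  -0.2178]
 [ 0.5489 -0.3558]
 [ 0.4391 -0.34  ]] [ 0.50428556 -0.27936017]
0.10785395524187792 -0.1298941319693088
0.11092769465173336 -0.1433348732117811
0.13792729522982836 2.981769015163822
0.13936048943407975 3.004065295686776
[ 40  31  14  54 623] [46.60834671 58.77046549]
```

View pics/w1c.png

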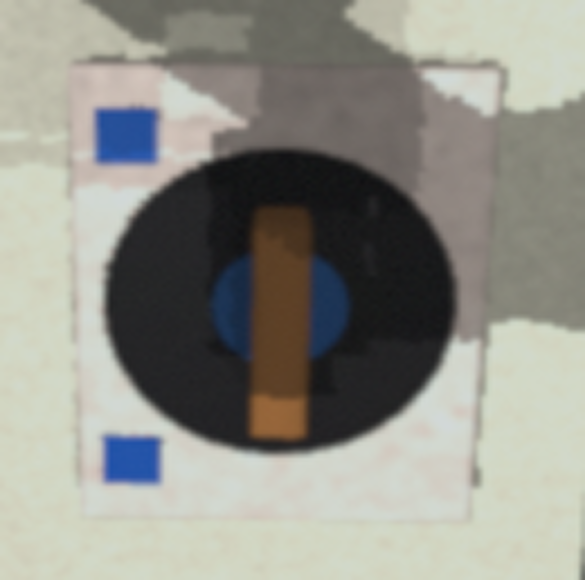

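Run:
```python
from h import *
go(.5045,-.2785,.022,1.431)
```

```text
t 2.35 pos [ 0.5031 -0.2769  0.1801] F [-0.3 -0.1 -0.5] w 0.0878 | row [ -1.3   1.6 158.1] [0.    0.005 0.115]
```

Emit:
arm_command:
  commands:
    - [-1.5, 1.5, 50, 0, 0, 0.11, 0.6]
    - [-1.5, 1.5, 100, 0, 0, 0.11, 0.6]
    - [-1.5, 1.5, 140, 0, 0, 0.11, 0.6]
    - [-1.5, 1.5, 157, 0, 0, 0.11, 0.5]
    - [-1.5, 1.5, 157, 0, 0, 0.11, 0.5]
  force: 15

```text
clock: 2.85
tool_pos: [0.5024, -0.2796, 0.021]
orientation: [-2.371, -2.057, 0.002]
contact_force: [-0.7, 0.4, 0.1]
gripper_width: 0.051
```

Emit:
arm_command:
  commands:
    - [0, 0, 0, 0, 0, 0, 0.1]
    - [0, 0, 0, 0, 0, 0, 0]
    - [0, 0, 0, 0, 0, 0, 0]
    - [0, 0, 0, 0, 0, 0, 0]
    - [0, 0, 0, 0, 0, 0, 0]
  force: 20

```text
clock: 3.35
tool_pos: [0.5034, -0.2802, 0.0219]
orientation: [-2.373, -2.059, 0.001]
contact_force: [0.4, -0.4, 3.6]
gripper_width: 0.0141
```

Run:
```python
from h import *
go(.5045,-.2785,.122,1.431)
```

```text
t 3.35 pos [ 0.5034 -0.2802  0.0219] F [ 0.4 -0.4  3.6] w 0.0141 | row [   1.8    0.8 -100.1] [-0.004  0.004 -0.012]
```

Gripped at 14.1 mm, which matches the bar. Next I'll lift it and carry it to where the wrist camera can see the nest.

Emit:
arm_command:
  commands:
    - [0, 0, -20, 0, 0, 0, 0]
    - [0, 0, -50, 0, 0, 0, 0]
    - [0, 0, -100, 0, 0, 0, 0]
    - [0, 0, -150, 0, 0, 0, 0]
    - [0, 0, -150, 0, 0, 0, 0]
  force: 35

```text
clock: 3.85
tool_pos: [0.5073, -0.2826, 0.1786]
orientation: [2.364, 2.052, 0.003]
contact_force: [1.8, 0.1, -3.9]
gripper_width: 0.0135
```

Run:
```python
from h import *
go(.50,-.08,.16,1.75)
```

```text
t 3.85 pos [ 0.5073 -0.2826  0.1786] F [ 1.8  0.1 -3.9] w 0.0135 | row [199.7 -35.8  17. ] [ 0.065  0.056 -2.293]
```

Emit:
arm_command:
  commands:
    - [20, -3, 4, 0, 0, -0.4, 0]
    - [60, -10, 10, 0, 0, -0.8, 0]
    - [100, -18, 16, 0, 0, -1.2, 0]
    - [140, -25, 16, 0, 0, -1.8, 0]
    - [175, -31, 16, 0, 0, -2.3, 0]

```text
clock: 4.35
tool_pos: [0.4981, -0.1014, 0.1586]
orientation: [2.002, 2.413, -0.002]
contact_force: [1.0, 0.1, -3.4]
gripper_width: 0.014
```

Emit:
arm_command:
  commands:
    - [10, 0, 0, 0, 0, 0, 0]
    - [10, 0, 0, 0, 0, 0, 0]
    - [10, 0, 0, 0, 0, 0, 0]

```text
clock: 4.65
tool_pos: [0.4954, -0.0914, 0.1575]
orientation: [2.002, 2.415, -0.004]
contact_force: [0.0, -0.9, -4.0]
gripper_width: 0.014
```

Run:
```python
from h import *
go(.50,-.08,.16,1.75)
c=cam('wrist');im=snap('wrist','w2.png')
for t,z in(('dock',0),('mouth',.01),('lips',.032),('catch_ref',.039),('board',.13)):
  for q in nets.pinpoint(t,'wrist')[:2]:
    u=np.array(q['centre'])*[640,400];print(t,q['confidence'],u,ray(c,u,z))
cv2.imwrite('pics/w2b.png',cv2.resize(im[:,:,::-1],(800,500),interpolation=2))
np.save('cw2.npy',np.concatenate([c[2].ravel()]))
```

```text
t 4.65 pos [ 0.4954 -0.0914  0.1575] F [ 0.  -0.9 -4. ] w 0.014 | row [10.3  6.6 -2.6] [0.006 0.037 0.051]
dock 0.73 [493.824   9.2  ] [0.62978715 0.11964548 0.        ]
mouth 0.98 [300.48   6.6 ] [0.44247986 0.08378851 0.01      ]
board 0.57 [323.904 230.   ] [ 0.49718037 -0.09082556  0.13      ]
```

View pics/w2b.png

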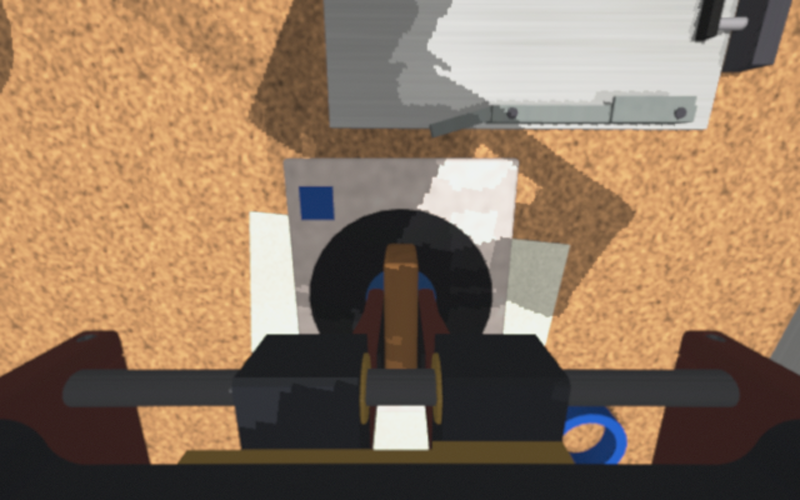

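The nest is cut off at the top of the image: its near corner is at (330,127) and its right rail at y≈110 in the enlarged picture. I'll raise the tool and move it left so the whole nest shows.

Emit:
arm_command:
  commands:
    - [30, 0, -30, 0, 0, 0, 0]
    - [60, -5, -60, 0, 0, 0, 0]
    - [85, -10, -70, 0, 0, 0, 0]
    - [95, -10, -70, 0, 0, 0, 0]
    - [95, -10, -70, 0, 0, 0, 0]

```text
clock: 5.45
tool_pos: [0.4687, -0.0, 0.2279]
orientation: [2.002, 2.412, -0.002]
contact_force: [-0.3, -0.9, -3.3]
gripper_width: 0.0138
```

Emit:
arm_command:
  commands:
    - [0, 0, 0, 0, 0, 0, 0]
    - [0, 0, 0, 0, 0, 0, 0]

```text
clock: 5.65
tool_pos: [0.4687, -0.0009, 0.2271]
orientation: [2.004, 2.412, -0.004]
contact_force: [0.7, -0.4, -4.6]
gripper_width: 0.014
```

Run:
```python
from h import *
go(.44,.08,.16,1.75)
c=cam('wrist');im=snap('wrist','w3.png')
for t,z in(('dock',0),('mouth',.01),('lips',.032),('catch_ref',.039)):
  for q in nets.pinpoint(t,'wrist')[:2]:
    u=np.array(q['centre'])*[640,400];print(t,q['confidence'],u,ray(c,u,z))
cv2.imwrite('pics/w3b.png',cv2.resize(im[:,:,::-1],(800,500),interpolation=2))
np.savez('cw3.npz',K=c[0],d=c[1],E=c[2])
```

```text
t 5.65 pos [ 0.4687 -0.0009  0.2271] F [ 0.7 -0.4 -4.6] w 0.014 | row [ 85.2 -13.5  66.6] [0.013 0.043 0.038]
mouth 0.69 [311.104 111.2  ] [0.44018139 0.08454773 0.01      ]
lips 0.58 [438.592 357.12 ] [ 0.7050642  -0.24573475  0.032     ]
catch_ref 0.61 [385.408  58.72 ] [0.51450499 0.15479423 0.039     ]
```

View pics/w3b.png

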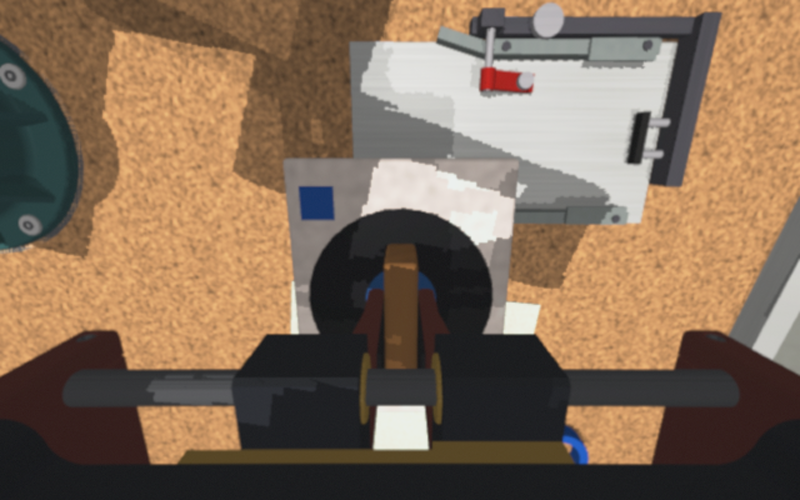

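Run:
```python
import cv2
a=cv2.imread('pics/w3.png')
cv2.imwrite('pics/w3c.png',cv2.resize(a[5:185,270:580],None,fx=2.58,fy=2.58,interpolation=2))
a=cv2.imread('pics/w2.png')
cv2.imwrite('pics/w2c.png',cv2.resize(a[0:115,250:610],None,fx=2.2,fy=2.2,interpolation=2))
```

```text
(no output)
```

View pics/w3c.png

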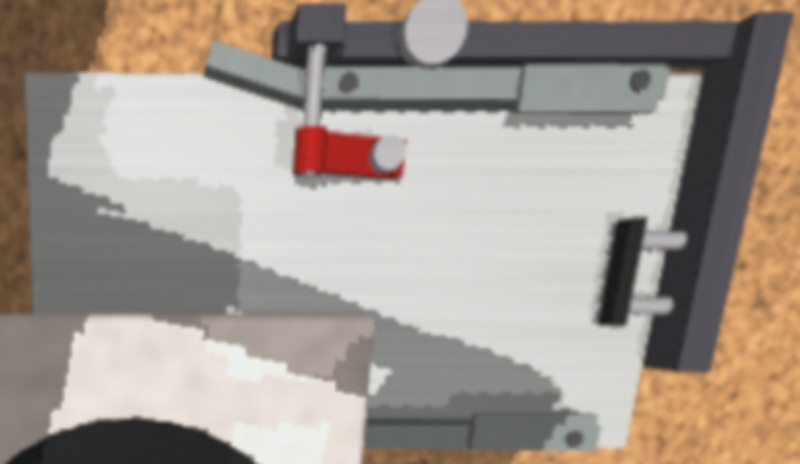

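View pics/w2c.png

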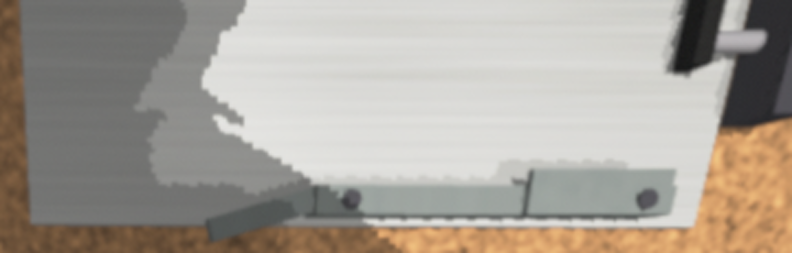

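Run:
```python
from h import *
from scipy.optimize import least_squares
d=np.load('cw3.npz');c3=(d['K'],d['d'],d['E']);c2=(d['K'],d['d'],np.load('cw2.npy').reshape(4,4))
f3=lambda p:(270+(p[0]+.5)/2.58-.5,5+(p[1]+.5)/2.58-.5)
f2=lambda p:(250+(p[0]+.5)/2.2-.5,(p[1]+.5)/2.2-.5)
pts=[(c3,f3((25,73)),-.23,1),(c3,f3((701,72)),.085,1),(c3,f3((628,449)),.085,-1),(c2,f2((31,224)),-.23,-1),(c2,f2((694,227)),.085,-1)]
X=np.array([ray(c,u,.01)[:2] for c,u,_,_ in pts])
def res(p):
    x,y,a,W=p;C,S=np.cos(a),np.sin(a);o=[]
    for q,(_,_,nx,sg) in zip(X,pts):
        o+=[x+C*nx-S*W*sg-q[0],y+S*nx+C*W*sg-q[1]]
    return np.array(o)
r=least_squares(res,[.626,.119,.18,.087]);print(r.x.round(4),(res(r.x)*1000).reshape(-1,2).round(1))
x,y,a,W=r.x;Rn=np.array([[np.cos(a),-np.sin(a)],[np.sin(a),np.cos(a)]])
n=lambda c,u,z:((ray(c,u,z)[:2]-[x,y])@Rn*1000).round(1)
print('mouth',Rn@[-.186,0]+[x,y])
print('pin',n(c3,f3((314,110)),.0425),'hub',n(c3,f3((311,150)),.043), 'tip',n(c3,f3((404,160)),.023))
print('railend',n(c3,f3((597,415)),.032),n(c3,f3((667,66)),.032),'inner +y',n(c3,f3((420,110)),.01))
print('buffer face z.02-.03',n(c3,f3((620,220)),.03),n(c3,f3((603,322)),.03))
print(n(c2,f2((674,70)),.02))
ct=cam('top');f=lambda p:(230+(p[0]+.5)/3.6-.5,120+(p[1]+.5)/3.5-.5)
for p in[(75,177),(268,143),(325,480),(132,510)]:print('top bed',n(ct,f(p),.01))
# board in hand: corners in w3b
for p in((284,159),(518,159)):print('board',ray(c3,(p[0]/1.25,p[1]/1.25),.2271-.004)[:2])
```

```text
[0.6293 0.12   0.1809 0.0883] [[-0.2  0.2]
 [ 0.9 -0.1]
 [-1.3  0.6]
 [ 0.1 -0.6]
 [ 0.4 -0.1]]
mouth [0.44630381 0.08656413]
pin [-101.5   65.6] hub [-101.7   49.9] tip [-53.7  49.4]
railend [ 51.9 -67.6] [53.5 85. ] inner +y [-44.1  73.1]
buffer face z.02-.03 [46.8 22.8] [ 47.7 -22.9]
[ 51.6 -25.5]
top bed [80.  88.4]
top bed [ 82.  -88.7]
top bed [-233.9  -87.3]
top bed [-231.9   86.9]
board [0.40189166 0.0610377 ]
board [0.5078817  0.08069914]
```

The fit is good to about 1 mm: nest at (0.629, 0.120), yaw 0.181, and the head is shifted roughly +3.5 mm. I'll move over the mouth next.

```bash
cat >> h.py <<'E'
D=np.array([.6293,.120]);A=.181;RN=np.array([[np.cos(A),-np.sin(A)],[np.sin(A),np.cos(A)]])
def gn(nx,ny,z):
    w=D+RN@[nx/1000,ny/1000]
    s=monitor.observe();print('nest tcp',((s['tool_pos'][:2]-D)@RN*1000).round(1));go(w[0],w[1],z,A+np.pi/2)
def nest(c,u,z):return ((ray(c,u,z)[:2]-D)@RN*1000).round(1)
E
python3 - <<'E'
from h import *
gn(-190,-2,.10)
E
```

```text
nest tcp [-179.6  -89.7]
t 5.9 pos [ 0.4687 -0.0005  0.2276] F [-0.7 -1.2 -4.1] w 0.014 | row [ 88.4 -10.4 127. ] [0.018 0.041 0.025]
```

Emit:
arm_command:
  commands:
    - [25, -3, 10, 0, 0, 0.02, 0]
    - [60, -7, 40, 0, 0, 0.02, 0]
    - [88, -10, 80, 0.02, 0.04, 0.02, 0]
    - [88, -10, 110, 0.02, 0.04, 0.02, 0]
    - [88, -10, 127, 0.02, 0.04, 0.02, 0]

```text
clock: 6.4
tool_pos: [0.4416, 0.0841, 0.0979]
orientation: [-2.007, -2.414, 0.004]
contact_force: [-0.3, -0.4, -3.9]
gripper_width: 0.0139
```

Emit:
arm_command:
  commands:
    - [0, 0, 0, 0, 0, 0, 0]
    - [0, 0, 0, 0, 0, 0, 0]

```text
clock: 6.6
tool_pos: [0.4415, 0.084, 0.0978]
orientation: [-2.007, -2.413, 0.005]
contact_force: [0.5, -0.2, -3.7]
gripper_width: 0.0139
```

Run:
```python
from h import *
gn(-190,-2,.036)
c=cam('wrist');im=snap('wrist','w4.png')
cv2.imwrite('pics/w4b.png',cv2.resize(im[:,:,::-1],(800,500),interpolation=2))
np.savez('cw4.npz',K=c[0],d=c[1],E=c[2])
```

```text
nest tcp [-191.2   -1.6]
t 6.6 pos [0.4415 0.084  0.0978] F [ 0.5 -0.2 -3.7] w 0.0139 | row [-0.4  1.5 61.8] [-0.032 -0.003  0.015]
```

View pics/w4b.png

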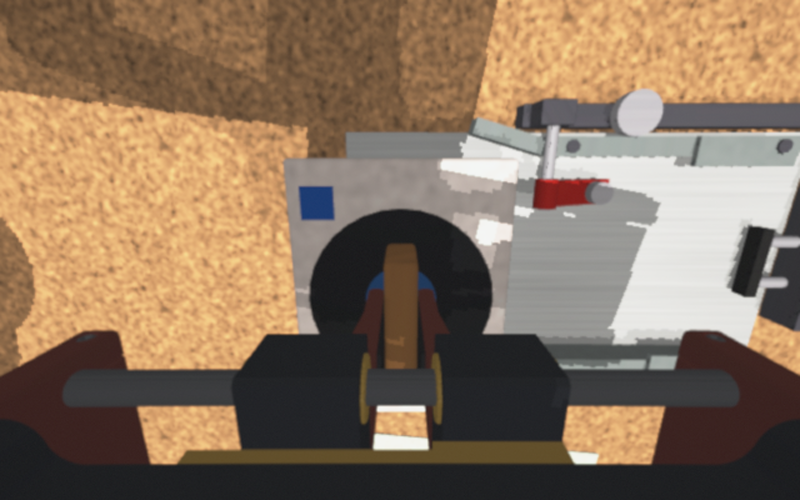

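Run:
```python
from h import *
d=np.load('cw4.npz');c=(d['K'],d['d'],d['E'])
s=lambda p:((p[0]+.5)/1.25-.5,(p[1]+.5)/1.25-.5)
for t,p,z in(('bTL',(284,159),.094),('bTR',(518,159),.094),('bed-x+y',(347,132),.01),('rail in+',(680,166),.032),('hub',(543,193),.043),('bufR',(742,226),.03),('rail in-',(620,346),.032),('bedright-y',(747,345),.01)):print(t,nest(c,s(p),z))
```

```text
bTL [-246.    71.5]
bTR [-138.    71.6]
bed-x+y [-229.    88.3]
rail in+ [-15.9  66.5]
hub [-104.4   50.8]
bufR [35.  27.6]
rail in- [-31.2 -61.6]
bedright-y [ 84.3 -72.9]
```

Emit:
arm_command:
  commands:
    - [-1.5, 1, 30, 0, 0, 0, 0]
    - [-1.5, 1, 50, 0, 0, 0, 0]
    - [-1.5, 1, 60, 0, 0, 0, 0]
    - [-1.5, 1, 63, 0, 0, 0, 0]
    - [-1.5, 1, 64, 0, 0, 0, 0]

```text
clock: 7.15
tool_pos: [0.4442, 0.0825, 0.035]
orientation: [-2.009, -2.414, 0.002]
contact_force: [0.2, 0.0, -3.7]
gripper_width: 0.0137
```

Emit:
arm_command:
  commands:
    - [0, 0, 0, 0, 0, 0, 0]

```text
clock: 7.25
tool_pos: [0.4448, 0.0826, 0.0358]
orientation: [2.009, 2.415, -0.0]
contact_force: [0.8, 0.4, -4.6]
gripper_width: 0.0138
```

Run:
```python
from h import *
gn(-190,-3,.032)
```

```text
nest tcp [-188.2   -3.6]
t 7.25 pos [0.4448 0.0826 0.0358] F [ 0.8  0.4 -4.6] w 0.0138 | row [ 0.6 -1.8  3.8] [-0.001  0.002  0.013]
```

Emit:
arm_command:
  commands:
    - [0.5, 0, 2, 0, 0, 0, 0]
    - [0.5, 0, 3, 0, 0, 0, 0]

```text
clock: 7.45
tool_pos: [0.4455, 0.0831, 0.0333]
orientation: [2.009, 2.414, 0.001]
contact_force: [-0.7, 0.2, -4.1]
gripper_width: 0.0137
```

Emit:
arm_command:
  commands:
    - [0, 0, 1, 0, 0, 0, 0]
    - [0, 0, 1, 0, 0, 0, 0]

```text
clock: 7.65
tool_pos: [0.4456, 0.0831, 0.0324]
orientation: [2.008, 2.414, 0.002]
contact_force: [0.5, 1.1, -3.9]
gripper_width: 0.014
```

Emit:
arm_command:
  commands:
    - [0, 0, 1, 0, 0, 0, 0]
    - [0, 0, 1, 0, 0, 0, 0]

```text
clock: 7.85
tool_pos: [0.4458, 0.0831, 0.0319]
orientation: [2.008, 2.414, 0.002]
contact_force: [-1.4, -0.6, 4.2]
gripper_width: 0.0136
```

Emit:
arm_command:
  commands:
    - [0, 0, 1, 0, 0, 0, 0]
    - [0, 0, 1, 0, 0, 0, 0]

```text
clock: 8.05
tool_pos: [0.4457, 0.0832, 0.0318]
orientation: [2.008, 2.414, 0.002]
contact_force: [-2.3, 0.3, 13.3]
gripper_width: 0.0138
```

Emit:
arm_command:
  commands:
    - [0, 0, 0, 0, 0, 0, 0]
    - [0, 0, 0, 0, 0, 0, 0]

```text
clock: 8.25
tool_pos: [0.4459, 0.0832, 0.032]
orientation: [2.008, 2.413, 0.003]
contact_force: [-0.3, -0.9, -1.5]
gripper_width: 0.0136
```

Run:
```python
from h import *
gn(-190,-3,.032)
c=cam('wrist');im=snap('wrist','w5.png')
cv2.imwrite('pics/w5b.png',cv2.resize(im[80:260,190:640,::-1],None,fx=1.77,fy=1.77,interpolation=2))
np.savez('cw5.npz',K=c[0],d=c[1],E=c[2])
```

```text
nest tcp [-187.    -3.2]
t 8.25 pos [0.4459 0.0832 0.032 ] F [-0.3 -0.9 -1.5] w 0.0136 | row [ 0.2 -3.  -0. ] [0.02  0.005 0.014]
```

View pics/w5b.png

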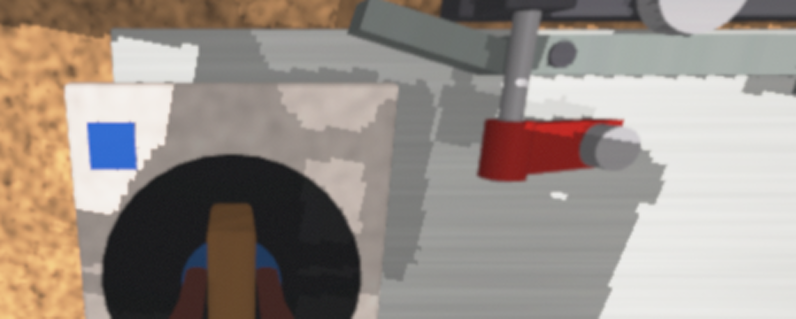

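Run:
```python
from h import *
d=np.load('cw5.npz');c=(d['K'],d['d'],d['E'])
s=lambda p:(190+(p[0]+.5)/1.77-.5,80+(p[1]+.5)/1.77-.5)
for t,p,z in(('bTL',(66,85),.028),('bTR',(397,84),.028),('bed-x+y',(113,29),.01),('bed mid',(300,30),.01),('rail in top',(560,74),.032),('rail in bot',(600,77),.01),('rail in top',(720,73),.032),('hub',(503,150),.043),('hub',(503,150),.0465)):print(t,nest(c,s(p),z))
```

```text
bTL [-241.6   69.5]
bTR [-133.7   69.9]
bed-x+y [-229.2   88.2]
bed mid [-163.6   88. ]
rail in top [-83.9  73. ]
rail in bot [-55.2  72. ]
rail in top [-33.8  73.1]
hub [-104.2   50.5]
hub [-106.1   51. ]
```

The board lies square on the bed and centred: its edge is at y≈69.7 and the rail face at ≈72.7. Sliding in.

Emit:
arm_command:
  commands:
    - [0, 5, 0, 0, 0, 0, 0]
    - [0, 10, 0, 0, 0, 0, 0]
    - [0, 15, 0, 0, 0, 0, 0]
    - [0, 20, 0, 0, 0, 0, 0]
    - [0, 25, 0, 0, 0, 0, 0]

```text
clock: 8.8
tool_pos: [0.4692, 0.0877, 0.0319]
orientation: [2.009, 2.415, -0.001]
contact_force: [-6.9, -0.9, 7.4]
gripper_width: 0.0141
```

Run:
```python
from h import *
gn(-140,-3,.032)
```

```text
nest tcp [-163.3   -3. ]
t 8.8 pos [0.4692 0.0877 0.0319] F [-6.9 -0.9  7.4] w 0.0141 | row [-0.1 23.3 -0.1] [-0.002  0.003  0.016]
```

Emit:
arm_command:
  commands:
    - [0, 5, -0.3, 0, 0, 0, 0]
    - [0, 10, -0.3, 0, 0, 0, 0]
    - [0, 15, -0.3, 0, 0, 0, 0]
    - [0, 20, -0.3, 0, 0, 0, 0]
    - [0, 25, -0.3, 0, 0, 0, 0]

```text
clock: 9.3
tool_pos: [0.4935, 0.0922, 0.0319]
orientation: [-2.008, -2.415, 0.003]
contact_force: [-7.3, -2.1, 6.6]
gripper_width: 0.0138
```

Run:
```python
from h import *
gn(-110,-3,.032)
```

```text
nest tcp [-138.6   -2.9]
t 9.3 pos [0.4935 0.0922 0.0319] F [-7.3 -2.1  6.6] w 0.0138 | row [-0.1 28.6 -0.2] [-0.014  0.003  0.017]
```

Emit:
arm_command:
  commands:
    - [0, 5, -0.5, 0, 0, 0, 0]
    - [0, 10, -0.5, 0, 0, 0, 0]
    - [0, 15, -0.5, 0, 0, 0, 0]
    - [0, 20, -0.5, 0, 0, 0, 0]
    - [0, 25, -0.5, 0, 0, 0, 0]

```text
clock: 9.8
tool_pos: [0.5186, 0.0968, 0.0322]
orientation: [-2.008, -2.415, 0.003]
contact_force: [-0.8, 0.5, -4.2]
gripper_width: 0.0135
```

Run:
```python
from h import *
gn(-85,-3,.032)
c=cam('wrist');im=snap('wrist','w6.png')
cv2.imwrite('pics/w6b.png',cv2.resize(im[:,:,::-1],(800,500),interpolation=2))
np.savez('cw6.npz',K=c[0],d=c[1],E=c[2])
```

```text
nest tcp [-113.1   -2.9]
t 9.8 pos [0.5186 0.0968 0.0322] F [-0.8  0.5 -4.2] w 0.0135 | row [-0.2 28.1  0.1] [-0.013  0.003  0.017]
```

View pics/w6b.png

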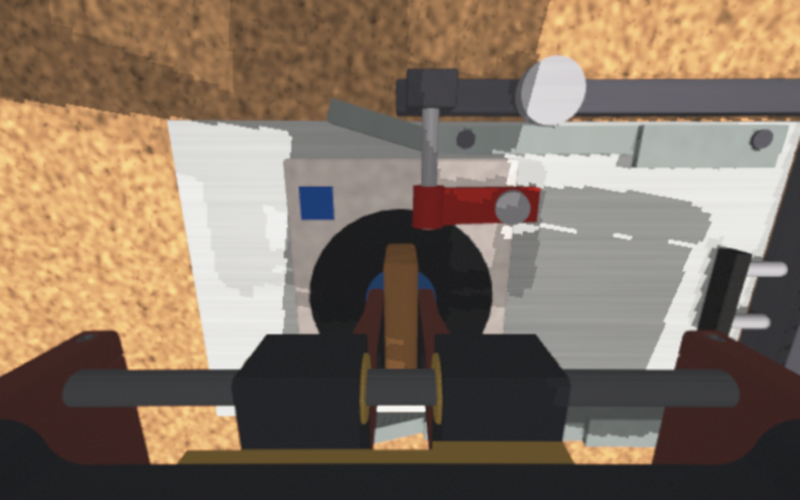

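The board's front edge is now under the red arm at (475,205). I'll check the side clearance and carry on.

Run:
```python
from h import *
d=np.load('cw6.npz');c=(d['K'],d['d'],d['E'])
s=lambda p:((p[0]+.5)/1.25-.5,(p[1]+.5)/1.25-.5)
for t,p,z in(('bTL',(285,159),.028),('railtop',(600,151),.032),('pin L/R',(421,140),.039),('pin R',(438,140),.039),('hubL',(414,205),.043)):print(t,nest(c,s(p),z))
gn(-85,-3,.032)
```

```text
bTL [-167.4   70.2]
railtop [-24.8  73.9]
pin L/R [-105.2   78.3]
pin R [-98.   78.3]
hubL [-108.    51.2]
nest tcp [-111.7   -3. ]
t 9.85 pos [0.52   0.0969 0.0324] F [ 1.   0.5 -5.4] w 0.0137 | row [-0.1 26.7  0.4] [-0.     0.004  0.017]
```

Emit:
arm_command:
  commands:
    - [0, 5, 0, 0, 0, 0, 0]
    - [0, 10, 0, 0, 0, 0, 0]
    - [0, 15, 0, 0, 0, 0, 0]
    - [0, 20, 0, 0, 0, 0, 0]
    - [0, 25, 0, 0, 0, 0, 0]

```text
clock: 10.35
tool_pos: [0.5451, 0.1016, 0.0323]
orientation: [2.009, 2.415, -0.001]
contact_force: [-0.7, 0.3, -4.7]
gripper_width: 0.0139
```

Run:
```python
from h import *
gn(-60,-3,.032)
```

```text
nest tcp [-86.2  -3. ]
t 10.35 pos [0.5451 0.1016 0.0323] F [-0.7  0.3 -4.7] w 0.0139 | row [-0.1 26.2  0.3] [-0.     0.004  0.016]
```

Emit:
arm_command:
  commands:
    - [0, 5, 0.3, 0, 0, 0, 0]
    - [0, 10, 0.3, 0, 0, 0, 0]
    - [0, 15, 0.3, 0, 0, 0, 0]
    - [0, 20, 0.3, 0, 0, 0, 0]
    - [0, 25, 0.3, 0, 0, 0, 0]

```text
clock: 10.85
tool_pos: [0.57, 0.1062, 0.032]
orientation: [2.009, 2.415, -0.001]
contact_force: [-1.1, 0.4, -5.6]
gripper_width: 0.0139
```

Emit:
arm_command:
  commands:
    - [0, 5, 0, 0, 0, 0, 0]
    - [0, 10, 0, 0, 0, 0, 0]
    - [0, 15, 0, 0, 0, 0, 0]
    - [0, 20, 0, 0, 0, 0, 0]
    - [0, 25, 0, 0, 0, 0, 0]

```text
clock: 11.35
tool_pos: [0.595, 0.1109, 0.032]
orientation: [2.009, 2.415, -0.001]
contact_force: [-0.8, -0.5, -4.1]
gripper_width: 0.0138
```

Run:
```python
from h import *
gn(-10,-3,.032)
```

```text
nest tcp [-35.4  -2.8]
t 11.35 pos [0.595  0.1109 0.032 ] F [-0.8 -0.5 -4.1] w 0.0138 | row [-0.2 25.4  0. ] [-0.     0.004  0.016]
```

Emit:
arm_command:
  commands:
    - [0, 5, 0.2, 0, 0, 0, 0]
    - [0, 10, 0.2, 0, 0, 0, 0]
    - [0, 15, 0.2, 0, 0, 0, 0]
    - [0, 19, 0.2, 0, 0, 0, 0]
    - [0, 22, 0.2, 0, 0, 0, 0]

```text
clock: 11.85
tool_pos: [0.6167, 0.1149, 0.0319]
orientation: [2.009, 2.415, -0.001]
contact_force: [-4.4, -1.8, 1.0]
gripper_width: 0.014
```

Run:
```python
from h import *
gn(-10,-3,.032)
c=cam('wrist');im=snap('wrist','w7.png')
cv2.imwrite('pics/w7b.png',cv2.resize(im[:,:,::-1],(800,500),interpolation=2))
```

```text
nest tcp [-13.3  -2.8]
t 11.85 pos [0.6167 0.1149 0.0319] F [-4.4 -1.8  1. ] w 0.014 | row [-0.2  3.3 -0.1] [-0.004  0.004  0.017]
```

View pics/w7b.png

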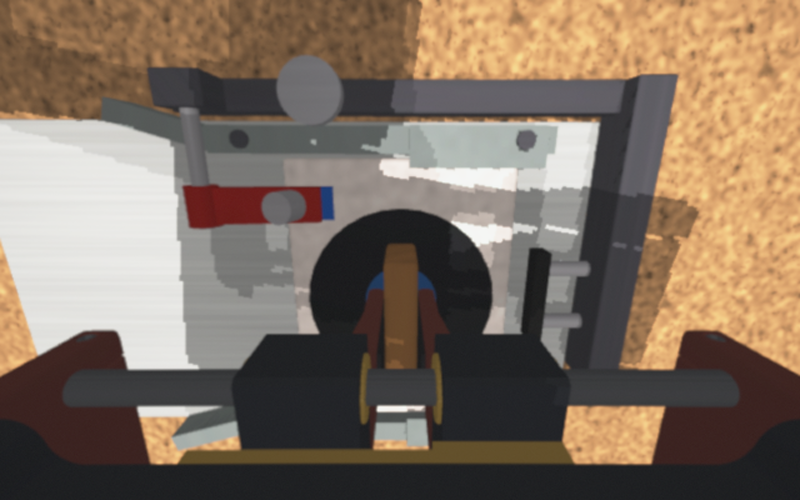

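The catch arm rides on the board at (255,205), and a small gap remains between the board's front edge (515) and the buffer (527). I'll creep from here.

Emit:
arm_command:
  commands:
    - [0, 2, 0, 0, 0, 0, 0]
    - [0, 4, 0, 0, 0, 0, 0]
    - [0, 6, 0, 0, 0, 0, 0]
    - [0, 8, 0, 0, 0, 0, 0]

```text
clock: 12.3
tool_pos: [0.6252, 0.1165, 0.0319]
orientation: [2.008, 2.415, -0.0]
contact_force: [-3.2, -0.7, 0.5]
gripper_width: 0.0136
```

Emit:
arm_command:
  commands:
    - [0, 1, 0, 0, 0, 0, 0]
    - [0, 2, 0, 0, 0, 0, 0]

```text
clock: 12.5
tool_pos: [0.6271, 0.1168, 0.0319]
orientation: [2.009, 2.415, -0.001]
contact_force: [-4.2, -1.1, 1.3]
gripper_width: 0.014
```

Emit:
arm_command:
  commands:
    - [0, 1, 0, 0, 0, 0, 0]
    - [0, 2, 0, 0, 0, 0, 0]

```text
clock: 12.7
tool_pos: [0.6291, 0.1172, 0.0319]
orientation: [2.009, 2.415, -0.001]
contact_force: [-3.7, -0.7, 0.0]
gripper_width: 0.0139
```

Run:
```python
from h import *
gn(0,-3,.032)
```

```text
nest tcp [-0.7 -2.7]
t 12.7 pos [0.6291 0.1172 0.0319] F [-3.7 -0.7  0. ] w 0.0139 | row [-0.3  0.7 -0.1] [-0.001  0.004  0.016]
```

Emit:
arm_command:
  commands:
    - [0, 1, 0, 0, 0, 0, 0]
    - [0, 1.5, 0, 0, 0, 0, 0]

```text
clock: 12.9
tool_pos: [0.6301, 0.1174, 0.0319]
orientation: [-2.008, -2.415, 0.002]
contact_force: [-6.5, -0.6, 3.7]
gripper_width: 0.0137
```

Emit:
arm_command:
  commands:
    - [0, 1, 0, 0, 0, 0, 0]
    - [0, 1.5, 0, 0, 0, 0, 0]

```text
clock: 13.1
tool_pos: [0.6305, 0.1175, 0.032]
orientation: [-2.008, -2.414, 0.004]
contact_force: [-6.7, -2.5, 6.1]
gripper_width: 0.014
```

Emit:
arm_command:
  commands:
    - [0, 0.5, 0, 0, 0, 0, 0]
    - [0, 1, 0, 0, 0, 0, 0]

```text
clock: 13.3
tool_pos: [0.6306, 0.1175, 0.0321]
orientation: [-2.007, -2.413, 0.006]
contact_force: [-8.0, -1.8, 4.6]
gripper_width: 0.0135
```

Emit:
arm_command:
  commands:
    - [0, 1, 0, 0, 0, 0, 0]
    - [0, 2, 0, 0, 0, 0, 0]
    - [0, 2.5, 0, 0, 0, 0, 0]

```text
clock: 13.6
tool_pos: [0.6312, 0.1176, 0.0322]
orientation: [-2.005, -2.412, 0.011]
contact_force: [-10.7, -1.8, 8.1]
gripper_width: 0.0139
```

Run:
```python
from h import *
gn(4,-3,.032)
c=cam('wrist');im=snap('wrist','w8.png')
cv2.imwrite('pics/w8b.png',cv2.resize(im[:,:,::-1],(800,500),interpolation=2))
```

```text
nest tcp [ 1.4 -2.7]
t 13.6 pos [0.6312 0.1176 0.0322] F [-10.7  -1.8   8.1] w 0.0139 | row [-0.3  2.6  0.2] [-0.06   0.004  0.018]
```

View pics/w8b.png

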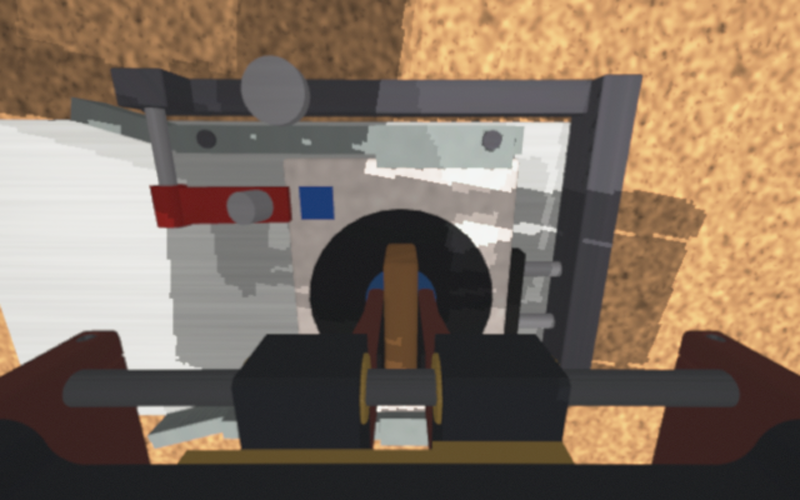

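The board is on the buffer. The catch tip (291) is only about 2–3 mm short of clearing the trailing edge (287), and the force is about 11 N. I'll go on gently and keep it level.

Emit:
arm_command:
  commands:
    - [0, 2, 0, -0.06, 0, 0, 0]
    - [0, 3, 0, -0.06, 0, 0, 0]
    - [0, 3.5, 0, -0.06, 0, 0, 0]

```text
clock: 13.95
tool_pos: [0.6319, 0.1178, 0.0321]
orientation: [-2.007, -2.413, 0.006]
contact_force: [-11.0, -3.1, 7.3]
gripper_width: 0.0139
```

Run:
```python
from h import *
gn(4,-3,.032)
```

```text
nest tcp [ 2.2 -2.6]
t 13.95 pos [0.6319 0.1178 0.0321] F [-11.   -3.1   7.3] w 0.0139 | row [-0.4  1.8  0.1] [-0.036  0.003  0.019]
```

Emit:
arm_command:
  commands:
    - [0, 2, -0.2, -0.04, 0, 0, 0]
    - [0, 3.5, -0.2, -0.04, 0, 0, 0]
    - [0, 4, -0.2, -0.04, 0, 0, 0]

```text
clock: 14.25
tool_pos: [0.6325, 0.1179, 0.0321]
orientation: [-2.006, -2.413, 0.007]
contact_force: [-11.5, -3.0, 8.8]
gripper_width: 0.0138
```

Run:
```python
from h import *
gn(4,-3,.032)
c=cam('wrist');im=snap('wrist','w9.png')
cv2.imwrite('pics/w9b.png',cv2.resize(im[60:280,80:480,::-1],None,fx=2,fy=2,interpolation=2))
```

```text
nest tcp [ 2.7 -2.7]
t 14.25 pos [0.6325 0.1179 0.0321] F [-11.5  -3.    8.8] w 0.0138 | row [-0.3  1.3  0.1] [-0.041  0.003  0.019]
```

View pics/w9b.png

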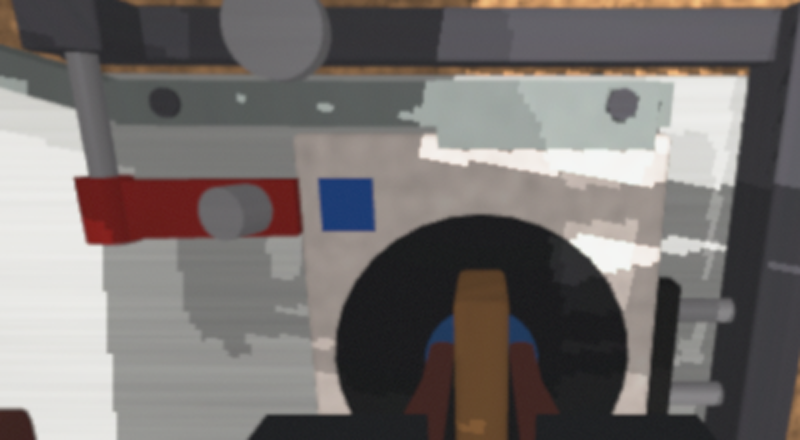

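Emit:
arm_command:
  commands:
    - [0, 3, -0.2, -0.04, 0, 0, 0]
    - [0, 4.5, -0.2, -0.04, 0, 0, 0]
    - [0, 5, -0.2, -0.04, 0, 0, 0]

```text
clock: 14.6
tool_pos: [0.6331, 0.118, 0.0322]
orientation: [-2.005, -2.412, 0.01]
contact_force: [-15.1, -3.8, 11.2]
gripper_width: 0.0138
```

Run:
```python
from h import *
gn(5,-3,.032)
c=cam('wrist');im=snap('wrist','w10.png')
cv2.imwrite('pics/w10b.png',cv2.resize(im[60:280,80:480,::-1],None,fx=2,fy=2,interpolation=2))
```

```text
nest tcp [ 3.4 -2.6]
t 14.6 pos [0.6331 0.118  0.0322] F [-15.1  -3.8  11.2] w 0.0138 | row [-0.4  1.6  0.2] [-0.059  0.002  0.02 ]
```

View pics/w10b.png

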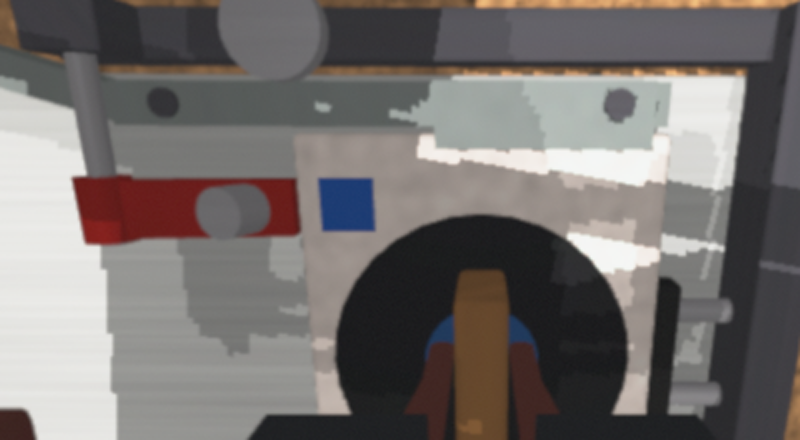

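The tip (299) is now almost level with the trailing edge (~302) but the catch is still up. I'll nudge further and ease the downward load.

Emit:
arm_command:
  commands:
    - [0, 3.5, -0.6, -0.08, 0, 0, 0]
    - [0, 4.5, -0.6, -0.08, 0, 0, 0]
    - [0, 5, -0.6, -0.08, 0, 0, 0]

```text
clock: 14.95
tool_pos: [0.6334, 0.1181, 0.0321]
orientation: [-2.006, -2.413, 0.007]
contact_force: [-14.1, -4.1, 7.0]
gripper_width: 0.014
```

Run:
```python
from h import *
gn(5,-3,.032)
c=cam('wrist');im=snap('wrist','w11.png')
cv2.imwrite('pics/w11b.png',cv2.resize(im[60:280,80:480,::-1],None,fx=2,fy=2,interpolation=2))
```

```text
nest tcp [ 3.7 -2.6]
t 14.95 pos [0.6334 0.1181 0.0321] F [-14.1  -4.1   7. ] w 0.014 | row [-0.4  1.3  0.1] [-0.04   0.001  0.021]
```

View pics/w11b.png

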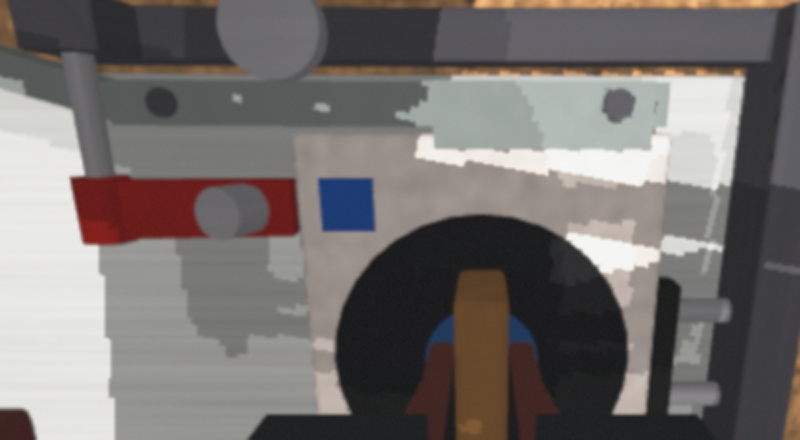

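Emit:
arm_command:
  commands:
    - [0, 4, -0.6, -0.08, 0, 0, 0]
    - [0, 5.5, -0.6, -0.08, 0, 0, 0]
    - [0, 6, -0.6, -0.08, 0, 0, 0]

```text
clock: 15.3
tool_pos: [0.6342, 0.1182, 0.0321]
orientation: [-2.006, -2.414, 0.005]
contact_force: [-15.1, -3.9, 9.7]
gripper_width: 0.0137
```

Run:
```python
from h import *
gn(5,-3,.032)
c=cam('wrist');im=snap('wrist','w12.png')
cv2.imwrite('pics/w12b.png',cv2.resize(im[60:280,80:480,::-1],None,fx=2,fy=2,interpolation=2))
```

```text
nest tcp [ 4.5 -2.6]
t 15.3 pos [0.6342 0.1182 0.0321] F [-15.1  -3.9   9.7] w 0.0137 | row [-0.4  0.5  0.1] [-0.03   0.     0.022]
```

View pics/w12b.png

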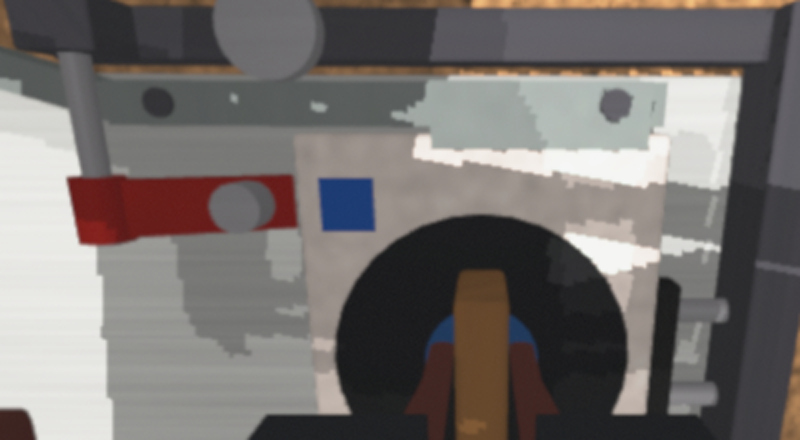

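The arm now narrows towards its tip and the knob has shifted right, so the catch looks dropped. I'll relax the push and check again before releasing.

Emit:
arm_command:
  commands:
    - [0, -1, 0, -0.03, 0, 0, 0]
    - [0, -3, 0, -0.03, 0, 0, 0]
    - [0, -3, 0, -0.03, 0, 0, 0]

```text
clock: 15.65
tool_pos: [0.6317, 0.1177, 0.032]
orientation: [2.008, 2.415, 0.001]
contact_force: [-1.5, -0.9, -2.3]
gripper_width: 0.0139
```

Run:
```python
from h import *
gn(5,-3,.032)
c=cam('wrist');im=snap('wrist','w13.png')
cv2.imwrite('pics/w13b.png',cv2.resize(im[60:280,80:480,::-1],None,fx=2,fy=2,interpolation=2))
```

```text
nest tcp [ 2.  -2.7]
t 15.65 pos [0.6317 0.1177 0.032 ] F [-1.5 -0.9 -2.3] w 0.0139 | row [-0.3  3.  -0. ] [0.006 0.    0.019]
```

View pics/w13b.png

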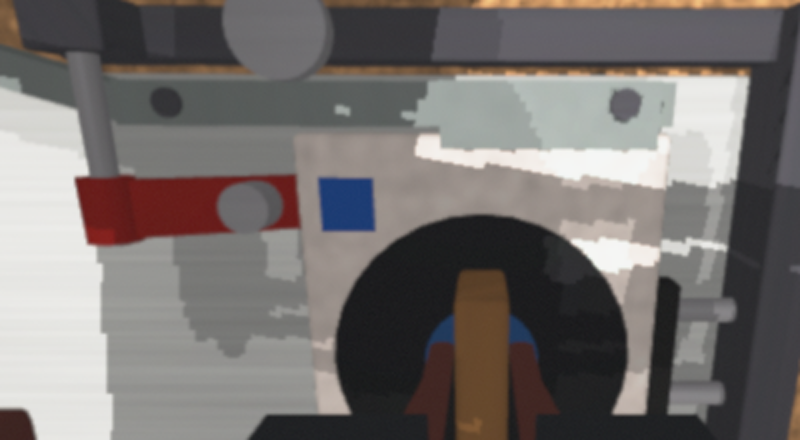

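The catch stays down behind the edge after the board sprang back 2.5 mm, and the load is near zero. Releasing.

Emit:
arm_command:
  commands:
    - [0, 0, 0, 0, 0, 0, 0.25]
    - [0, 0, 0, 0, 0, 0, 0.4]
    - [0, 0, 0, 0, 0, 0, 0.4]
    - [0, 0, 0, 0, 0, 0, 0.4]

```text
clock: 16.1
tool_pos: [0.6324, 0.1178, 0.0323]
orientation: [2.007, 2.415, 0.002]
contact_force: [-0.6, 0.5, -0.1]
gripper_width: 0.0349
```

Emit:
arm_command:
  commands:
    - [0, 0, -20, 0, 0, 0, 0.4]
    - [0, 0, -60, 0, 0, 0, 0.4]
    - [0, 0, -110, 0, 0, 0, 0.4]
    - [0, 0, -150, 0, 0, 0, 0.4]
    - [0, 0, -150, 0, 0, 0, 0.4]

```text
clock: 16.6
tool_pos: [0.6367, 0.1183, 0.1893]
orientation: [2.001, 2.408, 0.016]
contact_force: [0.7, 0.1, 0.4]
gripper_width: 0.0352
```

Run:
```python
from h import *
gn(5,-3,.032)
c=cam('wrist');im=snap('wrist','w14.png')
cv2.imwrite('pics/w14b.png',cv2.resize(im[80:330,140:540,::-1],None,fx=2,fy=2,interpolation=2))
np.savez('cw14.npz',K=c[0],d=c[1],E=c[2])
snap('scene','scene1.png');a=cv2.imread('pics/scene1.png')
cv2.imwrite('pics/scene1b.png',cv2.resize(a[140:270,310:470],None,fx=4.5,fy=4.5,interpolation=2))
for n in('top','scene'):
  if n=='top':snap('top','top1.png')
  c=cam(n)
  for t in('jar','tape','block'):
    for q in nets.pinpoint(t,n)[:1]:
      u=np.array(q['centre'])*[640,400];print(n,t,q['confidence'],ray(c,u,0).round(3))
```

```text
nest tcp [ 7. -3.]
t 16.6 pos [0.6367 0.1183 0.1893] F [0.7 0.1 0.4] w 0.0352 | row [  0.3  -4.2 157.3] [0.102 0.01  0.021]
top jar 0.58 [0.502 0.342 0.   ]
top tape 0.53 [ 0.722 -0.276  0.   ]
top block 0.57 [ 0.473 -0.46   0.   ]
scene jar 0.82 [0.504 0.361 0.   ]
scene tape 0.69 [ 0.732 -0.278  0.   ]
scene block 0.9 [ 0.48  -0.451  0.   ]
```

View pics/w14b.png

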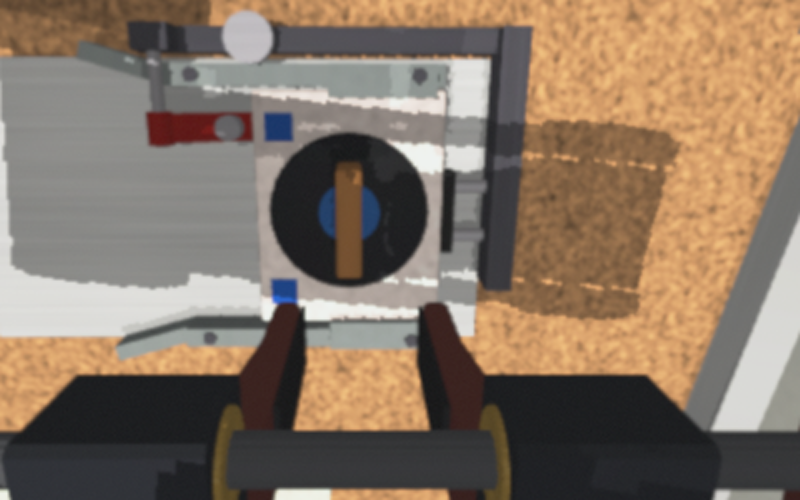

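View pics/scene1b.png

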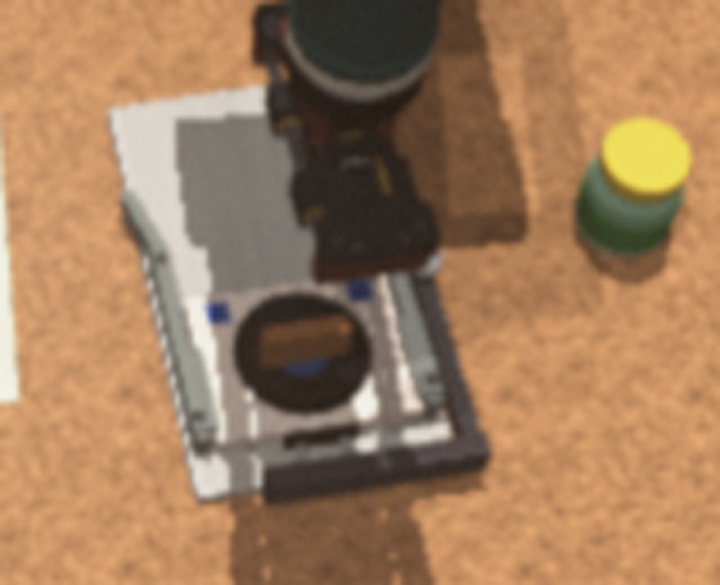

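The board is released and sits in the nest with the buffer touching. I'll take one closer look at the catch to be sure it is shut.

Run:
```python
from h import *
gn(-110,-60,.13)
```

```text
nest tcp [ 1.6 -2.7]
t 17.05 pos [0.6313 0.1177 0.1808] F [-0.2 -0.3  0.5] w 0.035 | row [ -57.  -111.7   50.9] [-0.005 -0.001  0.02 ]
```

Emit:
arm_command:
  commands:
    - [-18, -35, 0, 0, 0, 0, 0.4]
    - [-36, -70, 0, 0, 0, 0, 0.4]
    - [-57, -112, 10, 0, 0, 0, 0.4]
    - [-57, -112, 40, 0, 0, 0, 0.4]
    - [-57, -112, 50, 0, 0, 0, 0.4]

```text
clock: 17.55
tool_pos: [0.5291, 0.0406, 0.1289]
orientation: [-2.008, -2.412, 0.004]
contact_force: [0.2, -0.4, 0.6]
gripper_width: 0.0349
```

Emit:
arm_command:
  commands:
    - [0, 0, 0, 0, 0, 0, 0.4]
    - [0, 0, 0, 0, 0, 0, 0.4]

```text
clock: 17.75
tool_pos: [0.5296, 0.041, 0.1288]
orientation: [-2.007, -2.412, 0.005]
contact_force: [-0.2, -0.3, 0.2]
gripper_width: 0.0349
```

Run:
```python
from h import *
gn(-110,-60,.13)
c=cam('wrist');im=snap('wrist','w15.png')
cv2.imwrite('pics/w15b.png',cv2.resize(im[50:250,230:550,::-1],None,fx=2.5,fy=2.5,interpolation=2))
np.savez('cw15.npz',K=c[0],d=c[1],E=c[2])
```

```text
nest tcp [-112.3  -59.8]
t 17.75 pos [0.5296 0.041  0.1288] F [-0.2 -0.3  0.2] w 0.0349 | row [-0.2  2.2 -1.3] [-0.035 -0.009  0.013]
```

View pics/w15b.png

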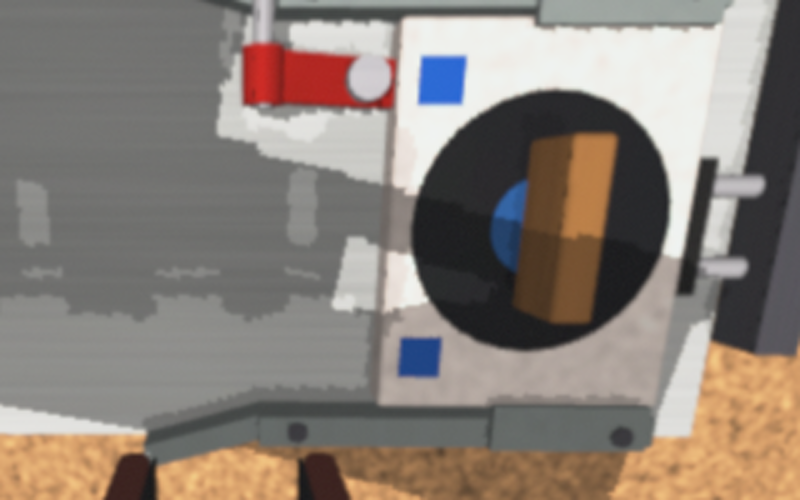

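Run:
```python
from h import *
d=np.load('cw15.npz');c=(d['K'],d['d'],d['E'])
s=lambda p:(230+(p[0]+.5)/2.5-.5,50+(p[1]+.5)/2.5-.5)
a=nest(c,s((402,16)),.028);b=nest(c,s((380,404)),.028);print('trail',a,b,'yaw',-(a-b)[0]/(a-b)[1]);print('lead',nest(c,s((723,22)),.028))
q=lambda al:[(-101.6+51*np.cos(al)-0,50+y,39-51*np.sin(al)) for y in(8,-8)]
w=lambda p:np.r_[D+RN@np.array(p[:2])/1000,p[2]/1000]
for al in(.40,.13):
    P=proj(c,[w(p) for p in q(al)]);print(al,((P-[230,50])*2.5).round())
```

```text
trail [-53.8  70.7] [-52.7 -68.1] yaw 0.007925072046109469
lead [55.3 68.5]
0.4 [[390.  61.]
 [388. 108.]]
0.13 [[410.  54.]
 [406. 104.]]
```

The tip projects at (390,61)–(388,108) px when shut and (410,54)–(406,104) when raised. It is seen at about (394,60)–(392,108), so the catch is shut. The board is at x≈+2 mm, y≈+1 mm, yaw≈0.008. Handing in.

Run:
```python
from h import *
print(env.close_job())
```

```text
the job is handed in; nothing more can be done
None
```

The board is locked in the nest: I gripped it by the wooden bar, laid it on the bed before the catch, and slid it in under the red catch. I then pushed it gently onto the buffer until the catch dropped, let go, and handed the job in at about 18 s of the 67 s. No verdict was reported.

- **Forces:** the highest push I read was about 16 N at the wrist. I estimate the buffer was pressed in about 4 mm, but I had no direct reading of it. The gripper's openings and path stayed clear of the nest and catch.
- **Final board position:** by the last wrist image it is at about x +2 mm, y +1 mm and yaw 0.008 rad in the nest frame, well inside the limits.
- **Catch:** the tip's image position matches the predicted shut position and not the raised one. The board sprang back about 2.5 mm when I eased off, and the catch stayed down behind it.
- **Jar, tape and block:** I never went near them. The scene camera puts each within about 11 mm of its first reading.
- **One disagreement:** the top camera puts the jar 19 mm from its first reading, while the scene camera shows it about 10 mm off. I put this down to network error; both are under the 30 mm limit.

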